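# Set the seat-light switches for tonight's game

### The job

Only the two end seats are playing tonight. On the white seat-light box with three grey rocker switches side by side, set the switches so that the two outer ones are on and the middle one is off; a switch is on when its end nearest the row of little lamp domes is pressed fully down, and off when the other end is. One may already be right.

Things in the scene. Friction and masses are not known exactly. Their poses are not given: they have to be found in the camera images.
- seat_box: White fixed box, 140 (x) by 180 (y) by 34 mm high; origin: centre of its underside, on the shelf. +x runs from the switches to the row of 3 clear lamp domes (x = +48 mm, tops z = 43), away from the robot, within 25 degrees; +y left, z up. Three grey rockers on top, each 56 mm long (x), 20 wide (y), shallow V; they tip about axes along y at x = -18 mm, z = 46 mm, y = +44, 0, -44 mm.
- switch_left (a joint): Angle of the left rocker (box y = +44 mm). +0.25 rad: on, dome end fully down; -0.25: off, other end fully down. Stiff: stays where it is left, may start part-way. Flip it by pressing down with shut fingers, 19 mm from its axis (box x = +1 mm for on, -37 mm for off), 1.3 N and up, until it stops. The surface there is at z = 57 mm fully raised, 47 mm when home.
- switch_middle (a joint): Angle of the middle rocker (box y = 0). +0.25 rad: on, end nearest the domes fully down; -0.25 rad: off, other end fully down. Works like the left one: press its raised half straight down.
- switch_right (a joint): Angle of the right rocker (box y = -44 mm). +0.25 rad: on, end nearest the domes fully down; -0.25 rad: off, other end fully down. Works like the left one: press its raised half straight down.

How it is judged (in metres and radians):
At the end, for the whole second after the job is handed in: The left and right rockers are on (above +0.12 rad, end by the domes down) and the middle rocker is off (below -0.12 rad, end away from the domes down) (value of joint each of switch_left, switch_right above 0.12 rad and value of joint switch_middle below -0.12 rad); the robot touches nothing.
It also fails if it takes over 32 s, if anything falls off the work surface, if the arm or the gripper's body presses on something with over 40 N, if the wrist force passes 120 N, or if a joint passes its speed limit or range.

### The arm

A 6-joint arm with a two-finger parallel gripper is mounted at the origin on the work surface. World frame = base frame: x ahead of the robot, y to its left, z up, the work surface at z = 0. Lengths are in mm, angles in rad, forces in N, time in s.
With the tool pointing down it reaches from about 325 to 925 mm from the base axis. Payload 3.1 kg.
Tool frame: the origin (TCP) lies between the finger pads; the fingertips stand 8 mm ahead of it and the grasp point (between the pads) lies 11 mm behind it (ctrl.finger_overhang is the distance from the TCP to the fingertips, in mm); z points along the fingers, y is the direction in which the jaws open and shut (so a half turn about z gives the same grasp; the last joint's range is limited). The gripper opens to 85 mm and grips with 20 to 120 N. Pads are 22 mm wide; open, the fingers measure 114 mm over their backs; the gripper's body (76 mm by 85 mm) begins 54 mm behind the grasp point. The pads swing forward as they close: fully open they stand 13 mm farther back than shut.
Start: joints at [1.033, 0.217, 1.613, -0, 1.311, -0.112], TCP at [258.14, 569.213, 239.3] pointing down, gripper open.
Joint ranges: [-2.75, 2.75], [-0.78, 2.1], [0.31, 2.55], [-1.13, 4.27], [0.13, 2.63], [-2.58, 2.58]. Speed limits (rad/s): [2.79, 2.79, 3.14, 3.14, 3.14, 3.14].

### API

Orientations are given as a unit quaternion [x, y, z, w].
In Python, from plant import ctrl gives the robot as it stands.
- The arm moves only by the tool send_rows, never from a script. Its argument "increments" is a list of rows, each a list of 7 numbers: the turn, a rotation vector about the tool's x, y, z in degrees, then the shift along the tool's x, y, z in mm, then the opening, from -1 (shut) to 1 (fully open). A call has 1 to 5 rows; each row is the pose to reach, as a shift and turn from the pose measured when the call began, along the tool's axes at that moment; what a row does not reach only later rows make up. A row lasts 1/8 s, in which the tool goes at most 62.5 mm and 10.7 degrees, less where a joint would pass 70% of its speed; a pose out of reach is approached as far as the arm can. A call with a gripper value outside its range is refused whole. The fingers move at their own pace and stop on an object; "force" is the grip in N (left out, the last holds). Time passes only in rows, so rows that repeat a pose let the fingers close. It gives the time, the measured TCP pose, the force and the opening at its end, in the units of the state.
- ctrl.get_obs(): the state, without advancing time (a new reading comes with each control period).
- ctrl.get_image(name): name is "side" or "top" or "wrist"; returns the picture (384x512x3 uint8, red, green, blue); there is no depth.
- ctrl.camera_params(name): a dict with "intrinsics" (3x3 intrinsics, pixels), "rvec" (rotation vector, rad) and "tvec" (3), from world to camera coordinates, as OpenCV has them; the wrist camera has in their place "T_tool_cam" (4x4, takes a point from camera to tool coordinates, whose origin is the TCP and whose axes are the flange's). Camera axes: x right, y down, z forward; pixel columns grow to the right and rows downward; lengths in mm; the calibration is good to about 2 mm. A picture is of the moment at which its call begins: read the wrist's pose just before it. camera_params takes no time and is no camera call.
- ctrl.job_done(): hands the job in, once; it reports no verdict.
The state is a dict: "time": time; "joint_pos": joint angles; "qd": joint speeds; "tau": joint torques, N m; "eef_pos": TCP position; "eef_rot": TCP orientation; "force": force on the tool from outside, world axes, zero at the start; "wrist_torque": the same for the moment, N m; "width": opening from 0.0 (shut) to 1.0 (fully open).
Only numpy, scipy, OpenCV 4.12 (cv2) and the standard library are available. Lean on these libraries where they do the work, as an engineer would, in place of code of your own. Each camera call takes 0.05 s, during which the arm holds its last target.

## Working session

There is one attempt and no reset: what is moved stays moved. The work goes in short steps, Python scripts to look and compute and a tool call to move; the robot and the scene stay as the last step left them, time stands still between calls to the robot, and variables do not carry over. Pictures are saved under pics/ and viewed, and the job is handed in when it is done.

Besides the shell and the picture viewer there is one more tool, called after "Call:" as a command line: name --pt "numbers of a row" for each row, then --argument value for the rest. send_rows: Moves the arm, as the interface text tells. Its arguments: {"type":"object","properties":{"increments":{"type":"array"},"force":{"type":"number"}},"required":["increments"]}

```bash
ls; mkdir -p pics; python3 - <<'E'
from plant import ctrl
import cv2
o=ctrl.get_obs();print(o['time'],o['eef_pos'],o['eef_rot'],o['width'])
for n in("top","side"):
    cv2.imwrite(f"pics/{n}0.png",ctrl.get_image(n)[:,:,::-1]);print(n,ctrl.camera_params(n))
E
```

```text
pics
0.0 [257.73493391 568.51558003 237.95408481] [ 2.11299084e-01  9.77420723e-01 -1.13468983e-03 -3.74386229e-04] 1.0030816444362718
top {'intrinsics': array([[417.23089983,   0.        , 246.54973419],
       [  0.        , 417.23089983, 194.22561026],
       [  0.        ,   0.        ,   1.        ]]), 'rvec': array([ 2.18554161, -2.13689842,  0.18700169]), 'tvec': array([-43.67631709, 516.51958144, 838.32995597])}
side {'intrinsics': array([[491.39877789,   0.        , 252.12572313],
       [  0.        , 491.39877789, 189.07738521],
       [  0.        ,   0.        ,   1.        ]]), 'rvec': array([ 2.24192467, -0.81872585,  0.35687002]), 'tvec': array([-400.19570909,  281.32279785,  792.2130583 ])}
```

View pics/top0.png

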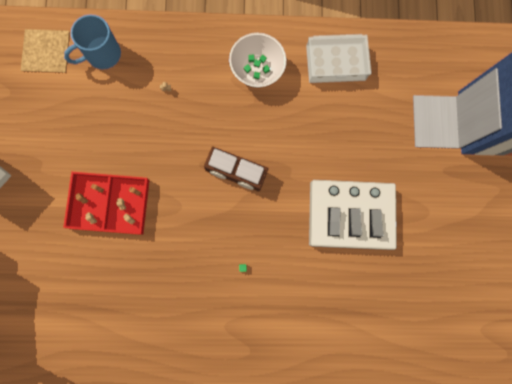

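View pics/side0.png

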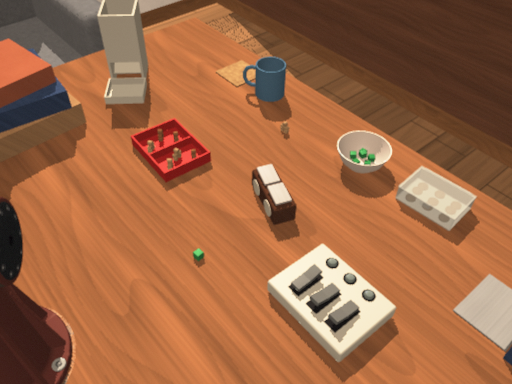

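The top view shows the white box at about (353,214), with domes at (334,190), (354,191) and (375,192) and rockers at (334,222), (355,222) and (376,223). The side view shows it at about (330,298). The brown two-rocker box is a decoy. Next I'll zoom in and measure.

```bash
cat > h.py <<'E'
import numpy as np,cv2
from plant import ctrl
def ray(n,uv):
    p=ctrl.camera_params(n);R=cv2.Rodrigues(p['rvec'])[0];c=-R.T@p['tvec']
    d=R.T@np.linalg.inv(p['intrinsics'])@np.array([uv[0],uv[1],1.]);return c,d
def onz(n,uv,z):
    c,d=ray(n,uv);return c+d*(z-c[2])/d[2]
def tri(a,b):
    (c1,d1),(c2,d2)=ray('top',a),ray('side',b)
    d1=d1/np.linalg.norm(d1);d2=d2/np.linalg.norm(d2)
    s=np.linalg.lstsq(np.c_[d1,-d2],c2-c1,rcond=None)[0]
    p,q=c1+d1*s[0],c2+d2*s[1];return (p+q)/2,np.linalg.norm(p-q)
E
python3 - <<'E'
from h import *
for n,roi in(("top",(295,170,410,260)),("side",(255,235,405,365))):
    im=cv2.imread(f"pics/{n}0.png");x0,y0,x1,y1=roi
    c=im[y0:y1,x0:x1];hsv=cv2.cvtColor(c,cv2.COLOR_BGR2HSV)
    m=((hsv[:,:,1]<60)&(hsv[:,:,2]>(215 if n=="side" else 190))).astype(np.uint8)
    k=[q for q in cv2.findContours(m,cv2.RETR_EXTERNAL,cv2.CHAIN_APPROX_NONE)[0]]
    k=max(k,key=cv2.contourArea);r=cv2.minAreaRect(k)
    b=cv2.boxPoints(r)+[x0,y0];print(n,np.round(b,1).tolist(),cv2.contourArea(k))
    if n=="top":
        P=np.array([onz(n,q,34) for q in b]);print(P.round(1),P.mean(0),[np.linalg.norm(P[i]-P[i-1]).round(1) for i in range(4)])
    # dark blobs
    d=((hsv[:,:,1]<70)&(hsv[:,:,2]<170)).astype(np.uint8)
    nn,l,s,ce=cv2.connectedComponentsWithStats(d)
    for i in range(1,nn):
        if s[i,4]>25: 
            w=ce[i]+[x0,y0];print(s[i].tolist(),w.round(1),onz(n,w,40).round(1))
    cv2.imwrite(f"pics/{n}z.png",cv2.resize(c,None,fx=5,fy=5,interpolation=cv2.INTER_CUBIC)[:600])
E
```

```text
top [[308.4, 244.7], [311.1, 179.9], [397.6, 183.5], [394.9, 248.3]] 5326.0
[[ 415.  -163.    34. ]
 [ 552.1 -168.9   34. ]
 [ 549.1 -355.1   34. ]
 [ 411.3 -345.    34. ]] [ 481.88253465 -258.02464886   34.        ] [np.float64(182.1), np.float64(137.2), np.float64(186.2), np.float64(138.2)]
[33, 15, 12, 11, 95] [333.6 190.4] [ 529.8 -215.4   40. ]
[54, 16, 11, 11, 95] [354.  191.3] [ 529.  -258.9   40. ]
[74, 17, 12, 11, 90] [374.6 192.3] [ 527.9 -302.7   40. ]
[32, 37, 15, 31, 395] [333.8 221.9] [ 463.1 -215.4   40. ]
[53, 38, 16, 31, 418] [354.8 223.1] [ 461.7 -259.4   40. ]
[74, 39, 16, 31, 425] [375.9 224.1] [ 460.7 -303.9   40. ]
side [[268.0, 281.0], [318.5, 230.5], [394.5, 306.5], [344.0, 357.0]] 6626.0
[71, 23, 13, 11, 96] [331.8 263.1] [ 527.9 -220.    40. ]
[34, 30, 34, 32, 489] [306.6 281.2] [ 464.9 -218.5   40. ]
[88, 38, 14, 12, 110] [349.7 278.6] [ 527.4 -263.6   40. ]
[13, 48, 127, 78, 736] [323.9 326.7] [ 424.  -299.4   40. ]
[51, 49, 35, 31, 546] [323.2 298.5] [ 461.8 -261.6   40. ]
[107, 55, 14, 12, 121] [368.4 295.2] [ 526.4 -307.3   40. ]
[69, 66, 36, 33, 587] [342.  316.4] [ 460.9 -305.6   40. ]
```

```bash
python3 -c "
import cv2
im=cv2.imread('pics/side0.png')[235:355,260:400];cv2.imwrite('pics/sidez.png',cv2.resize(im,None,fx=5,fy=5,interpolation=cv2.INTER_CUBIC))"
```

```text
(no output)
```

View pics/sidez.png

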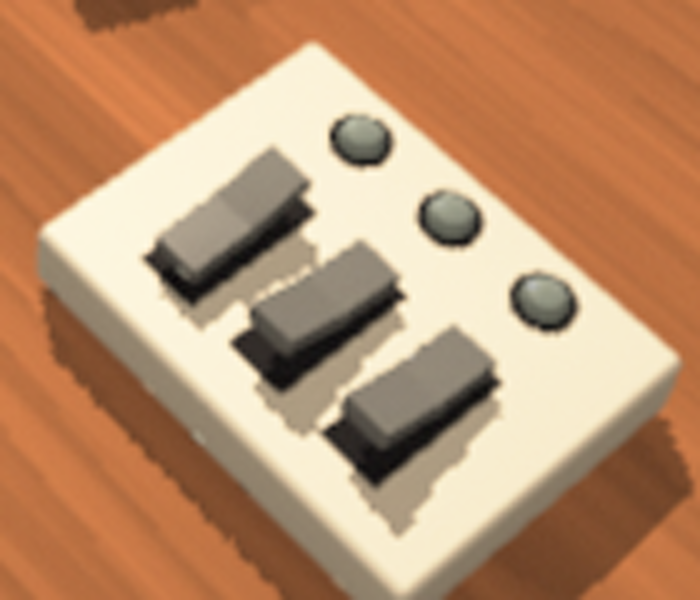

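View pics/topz.png

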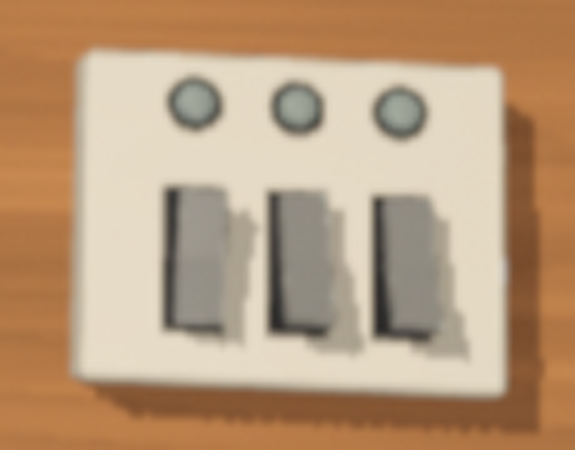

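```bash
cat >> h.py <<'E'
from scipy.spatial.transform import Rotation as Ro
E
python3 - <<'E'
from h import *
T=[(333.6,190.4),(354,191.3),(374.6,192.3)];S=[(331.8,263.1),(349.7,278.6),(368.4,295.2)]
D=[]
for a,b in zip(T,S):
    p,g=tri(a,b);D.append(p);print(p.round(1),g.round(1))
D=np.array(D);ey=D[0]-D[2];yaw=np.arctan2(-ey[0],ey[1]);print('yaw',np.degrees(yaw),np.linalg.norm(ey))
ex=np.array([np.cos(yaw),np.sin(yaw)]);eyy=np.array([-ex[1],ex[0]])
org=D.mean(0)[:2]-48*ex
print('org',org)
o=ctrl.get_obs();R=Ro.from_quat(o['eef_rot'])
print('toolx',R.as_matrix()[:,0].round(3),R.as_matrix()[:,2].round(4))
for n,x,y in(('L',1,44),('M',-37,0),('R',1,-44)):
    w=org+x*ex+y*eyy
    t=np.r_[w,90]
    print(n,w.round(1),'tool shift',R.inv().apply(t-o['eef_pos']).round(1))
Rt=Ro.from_matrix(np.c_[np.r_[-ex,0],np.r_[eyy,0],[0,0,-1]])
print('turn',np.degrees((R.inv()*Rt).as_rotvec()).round(2))
E
```

```text
[ 531.1 -217.3   34.1] 1.2
[ 530.4 -261.1   34.2] 1.6
[ 529.3 -305.2   34.4] 1.4
yaw -1.2042537408834033 87.9013644339785
org [ 482.29726105 -260.18193368]
toolx [-0.911  0.413  0.   ] [-0.0012 -0.0019 -1.    ]
L [ 484.2 -216.2] tool shift [-530.4 -620.8  149.3]
M [ 445.3 -259.4] tool shift [-512.8 -676.2  149.5]
R [ 482.4 -304.2] tool shift [-565.1 -701.7  149.5]
turn [ -0.12  -0.04 -23.19]
```

Call:
send_rows --pt "0 0 -23.2 -530 -621 60 -1" --pt "0 0 -23.2 -530 -621 60 -1" --pt "0 0 -23.2 -530 -621 60 -1" --pt "0 0 -23.2 -530 -621 60 -1" --pt "0 0 -23.2 -530 -621 60 -1"

```text
time: 0.72
eef_pos: [344.0, 268.5, 216.0]
eef_rot: [0.01, 1.0, -0.001, -0.001]
force: [0.9, 1.2, 0.5]
width: -0.001
```

Call:
send_rows --pt "0 0 0 -150 -482 60 -1" --pt "0 0 0 -150 -482 60 -1" --pt "0 0 0 -150 -482 60 -1" --pt "0 0 0 -150 -482 60 -1" --pt "0 0 0 -150 -482 60 -1"

```text
time: 1.35
eef_pos: [429.9, -29.8, 179.7]
eef_rot: [0.01, 1.0, -0.001, -0.0]
force: [1.2, 0.6, 0.3]
width: 0.002
```

Call:
send_rows --pt "0 0 0 -56 -180 23 -1" --pt "0 0 0 -56 -180 23 -1" --pt "0 0 0 -56 -180 23 -1" --pt "0 0 0 -56 -180 23 -1"

```text
time: 1.85
eef_pos: [482.3, -214.5, 156.2]
eef_rot: [0.013, 1.0, -0.001, -0.001]
force: [-0.0, 1.0, -0.6]
width: 0.002
```

```bash
cat > look.py <<'E'
from h import *
import sys
o=ctrl.get_obs();R=Ro.from_quat(o['eef_rot']);print(o['time'],o['eef_pos'].round(1),o['force'].round(1),Ro.from_matrix(R.as_matrix()).as_matrix()[:,0].round(3),R.as_matrix()[:,2].round(3))
org=np.array([482.3,-260.2]);ex=np.array([.99978,-.02102]);ey=np.array([.02102,.99978])
for n,x,y in(('L',1,44),('M',-37,0),('R',1,-44)):
    print(n,R.inv().apply(np.r_[org+x*ex+y*ey,80]-o['eef_pos']).round(1),'(to TCP z=80)')
for n in sys.argv[2:]:
    im=ctrl.get_image(n)[:,:,::-1]
    if n=='side': im=cv2.resize(im[215:365,230:420],None,fx=4,fy=4,interpolation=cv2.INTER_CUBIC)
    cv2.imwrite(f"pics/{n}{sys.argv[1]}.png",im)
E
python3 look.py 1 wrist side; python3 -c "
from plant import ctrl;print(ctrl.camera_params('wrist'))"
```

```text
1.85 [ 482.3 -214.5  156.2] [-0.   1.  -0.6] [-1.     0.025  0.001] [-0.001 -0.002 -1.   ]
L [-2.  -1.5 76.2] (to TCP z=80)
M [ 35.8 -45.6  76.3] (to TCP z=80)
R [ -2.4 -89.5  76.4] (to TCP z=80)
{'intrinsics': array([[336.68607554,   0.        , 261.90268282],
       [  0.        , 336.68607554, 196.3737352 ],
       [  0.        ,   0.        ,   1.        ]]), 'T_tool_cam': array([[ 3.03871743e-04, -9.60028959e-01, -2.79900527e-01,
         7.11256325e+01],
       [ 9.99999506e-01,  2.67718883e-05,  9.93816652e-04,
         7.53931560e-02],
       [-9.46599301e-04, -2.79900691e-01,  9.60028493e-01,
        -1.35249799e+02],
       [ 0.00000000e+00,  0.00000000e+00,  0.00000000e+00,
         1.00000000e+00]])}
```

View pics/wrist1.png

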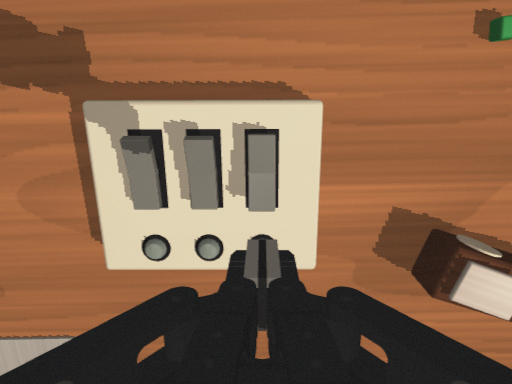

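View pics/side1.png

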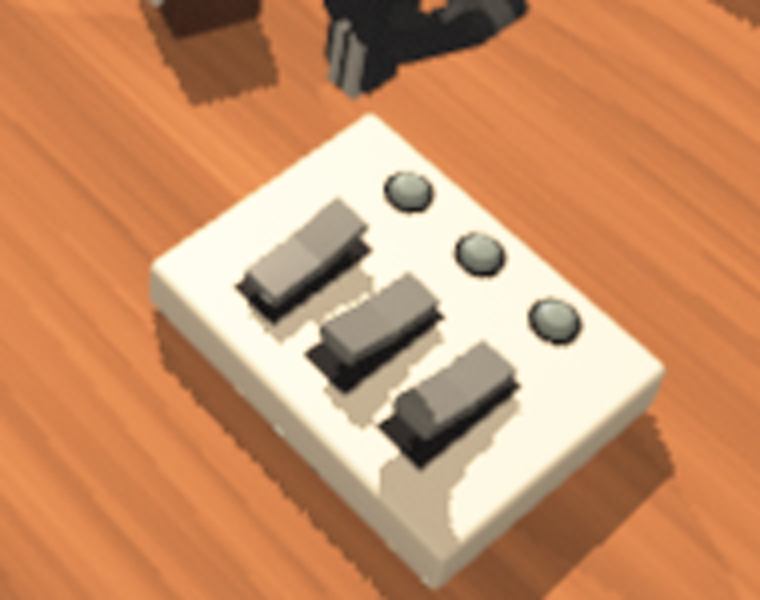

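The wrist view shows the domes at (155,248) and (208,248), and the rockers at (145,172), (204,172) and (262,170). The left rocker has its dome end up (off). The middle and right look on. I'll check the dome positions through the wrist camera.

```bash
python3 - <<'E'
from h import *
o=ctrl.get_obs();R=Ro.from_quat(o['eef_rot']).as_matrix();p=ctrl.camera_params('wrist')
T=p['T_tool_cam'];org=np.array([482.3,-260.2]);ex=np.array([.99978,-.02102]);ey=np.array([.02102,.99978])
for uv in [(155,248),(208.5,248)]:
    d=R@T[:3,:3]@np.linalg.inv(p['intrinsics'])@np.r_[uv,1];c=o['eef_pos']+R@T[:3,3]
    w=c+d*(37-c[2])/d[2];print(w.round(1),((w[:2]-org)@ex).round(1),((w[:2]-org)@ey).round(1))
E
```

```text
[ 526.7 -300.    37. ] 45.2 -38.9
[ 527.7 -255.9   37. ] 45.3 5.2
```

The wrist estimate differs from the two-camera one by about (-3,+5) mm. I'll take the origin as about (481,-258), well inside the rocker tolerances, so the tool is already above the left target. Now pressing.

Call:
send_rows --pt "0 0 0 0 0 50 -1" --pt "0 0 0 0 0 82 -1" --pt "0 0 0 0 0 90 -1" --pt "0 0 0 0 0 96 -1" --pt "0 0 0 0 0 101 -1"

```text
time: 2.58
eef_pos: [482.8, -211.3, 56.8]
eef_rot: [0.011, 1.0, -0.001, 0.0]
force: [0.8, 2.9, 4.5]
width: 0.001
```

Call:
send_rows --pt "0 0 0 0 -2 3 -1" --pt "0 0 0 0 -2 4 -1"

```text
time: 2.82
eef_pos: [483.7, -212.3, 55.8]
eef_rot: [0.011, 1.0, 0.001, 0.001]
force: [-4.9, 7.9, 18.3]
width: 0.001
```

Left is home at TCP z 55.8 with 18 N. Lifting and moving on to the middle.

Call:
send_rows --pt "0 0 0 0 0 -30 -1" --pt "0 0 0 10 -10 -34 -1" --pt "0 0 0 39 -45.5 -34 -1" --pt "0 0 0 39 -45.5 -30 -1" --pt "0 0 0 39 -45.5 -15 -1"

```text
time: 3.45
eef_pos: [444.1, -257.9, 70.8]
eef_rot: [0.012, 1.0, -0.0, 0.002]
force: [0.4, -0.1, -0.0]
width: 0.001
```

Call:
send_rows --pt "0 0 0 0 0 5 -1" --pt "0 0 0 0 0 10 -1" --pt "0 0 0 0 0 14 -1" --pt "0 0 0 0 0 17 -1" --pt "0 0 0 0 0 18 -1"

```text
time: 4.08
eef_pos: [443.9, -257.4, 55.6]
eef_rot: [0.011, 1.0, 0.001, -0.0]
force: [-10.9, 6.7, 25.2]
width: -0.003
```

Call:
send_rows --pt "0 0 0 0 0 -30 -1" --pt "0 0 0 -10 -10 -34 -1" --pt "0 0 0 -38 -44 -34 -1" --pt "0 0 0 -38 -44 -30 -1" --pt "0 0 0 -38 -44 -15 -1"

```text
time: 4.7
eef_pos: [481.3, -302.5, 69.8]
eef_rot: [0.012, 1.0, 0.001, 0.0]
force: [0.0, 0.7, 0.1]
width: 0.0
```

Call:
send_rows --pt "0 0 0 0 0 5 -1" --pt "0 0 0 0 0 10 -1" --pt "0 0 0 0 0 14 -1" --pt "0 0 0 0 0 17 -1" --pt "0 0 0 0 0 18 -1"

```text
time: 5.32
eef_pos: [480.9, -301.9, 55.7]
eef_rot: [0.011, 1.0, 0.002, -0.001]
force: [-9.8, 6.9, 25.8]
width: -0.002
```

Call:
send_rows --pt "0 0 0 0 0 -40 -1" --pt "0 0 0 0 0 -80 -1" --pt "0 0 0 0 120 -110 -1" --pt "0 0 0 0 180 -120 -1" --pt "0 0 0 0 180 -120 -1"

```text
time: 5.95
eef_pos: [485.3, -120.8, 177.3]
eef_rot: [0.012, 1.0, 0.002, -0.0]
force: [0.6, 1.0, -0.1]
width: 0.0
```

```bash
python3 look.py 2 wrist side
```

```text
5.95 [ 485.3 -120.8  177.3] [ 0.6  1.  -0.1] [-1.     0.023  0.001] [-0.001  0.004 -1.   ]
L [ -1.2 -95.7  97. ] (to TCP z=80)
M [  36.7 -139.8   96.9] (to TCP z=80)
R [  -1.4 -183.7   96.7] (to TCP z=80)
```

View pics/side2.png

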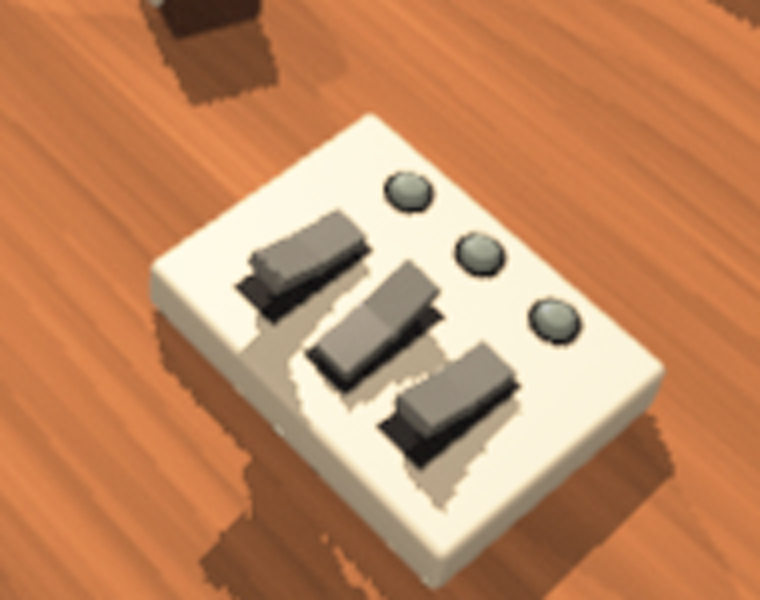

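View pics/wrist2.png

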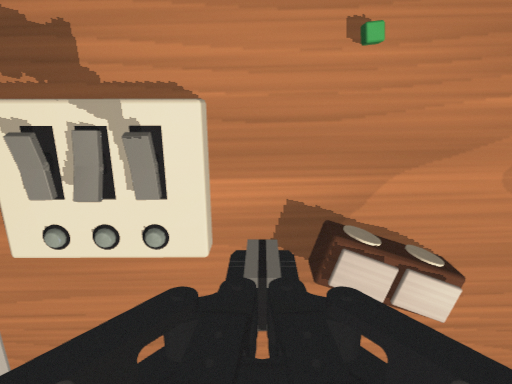

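In the side crop, the left (310,250) and right (455,390) rockers have their dome ends down. The middle one (375,325) has its dome end up and its robot end down. The wrist view agrees, and the gripper is clear of everything.

```bash
python3 -c "
from plant import ctrl;print(ctrl.job_done())"
```

```text
the job is handed in; nothing more can be done
None
```

The seat-light box is set as asked: the left and right switches are on, the middle one is off, and the job is handed in.

- **Before:** the left switch started off, and the middle and right looked on.
- **Pressing:** I pressed all three with shut fingers, including the right one, in case it was only part-way over. Each stopped at about 47–48 mm fingertip height, matching the 47 mm home height, at 18–26 N.
- **Last check:** the final side and wrist pictures both show the left and right dome ends down and the middle switch's other end down. The gripper stood clear at z = 177 mm with about zero force. The robot's clock read about 6 s of the 32 s allowed.
- **Disagreement:** the wrist camera put the box about 3–5 mm from where the top and side cameras did. Those two gave a dome height of 34 mm, about 3–6 mm lower than I expected. I used a position in between, and every press still reached its stop.

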